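# Let the glue press down onto the twig mosaic

### The arm

A 6-joint arm with a two-finger parallel gripper is mounted at the origin on the work surface. World frame = base frame: x ahead of the robot, y to its left, z up, the work surface at z = 0. Lengths are in m, angles in rad, forces in N, time in s.
With the tool pointing down it reaches from about 0.275 to 0.725 m from the base axis. Payload 15.9 kg.
Tool frame: the origin (TCP) lies midway between the tips of the shut fingers; the grasp point (between the pads) lies 19 mm behind it; z points along the fingers, y is the direction in which the jaws open and shut (so a half turn about z gives the same grasp; the last joint's range is limited). The gripper opens to 85 mm and grips with 20 to 120 N. Pads are 22 mm wide; open, the fingers measure 114 mm over their backs; the gripper's body (76 mm by 85 mm) begins 54 mm behind the grasp point. The pads swing forward as they close: fully open they stand 13 mm farther back than shut.
Start: joints at [-1.16, 0.213, -0.034, 1.323, 0, 1.571], TCP at [0.2, -0.458, 0.231] pointing down, gripper open.
Joint ranges: [-2.98, 2.98], [-0.74, 1.72], [-1.14, 1.35], [-2.1, 2.04], [-1.57, 1.44], [-3.14, 3.14]. Speed limits (rad/s): [1.89, 1.89, 2.39, 2.57, 3.14, 3.14].

### API

Orientations are given as a unit quaternion [x, y, z, w].
In Python, from station import arm, cams, models gives the robot as it stands.
- The arm moves only by the tool send_rows, never from a script. Its argument "targets" is a list of rows, each a list of 5 numbers: the shift along the tool's x, y, z in m, then the turn about the tool's z in rad, then the closure in counts, from 0 (fully open) to 255 (shut). In form: [[dx, dy, dz, twist, grip], ...]. A call has 1 to 12 rows; each row shifts and turns the commanded pose from where the row before left it, along the tool's axes as they then stand; what a row does not reach is not made up. A row lasts 1/10 s, in which the tool goes at most 50 mm and 8.59 degrees, less where a joint would pass 70% of its speed; a pose out of reach is approached as far as the arm can. A call is refused whole if a number of a shift passes 0.05 or a number of a turn 0.15, either way. A call with a gripper value outside its range is refused whole. The fingers move at their own pace and stop on an object; "squeeze" is the grip in N (left out, the last holds). Time passes only in rows, so rows that do not move let the fingers close. It gives the time, the measured TCP pose, the force and the opening at its end, in the units of the state.
- arm.sense(): the state, without advancing time (a new reading comes with each control period).
- cams.read_camera(name): name is "side" or "top"; returns the picture (420x560x3 uint8, red, green, blue); there is no depth.
- cams.camera_info(name): a dict with "intrinsics" (3x3 intrinsics, pixels), "k1" (the pictures are not rectified: a ray, as slopes to the right and down, at radius r is drawn at 1 + k1 r^2 times it, then the intrinsics apply), "xyz" and "attitude" of the camera in the world. Camera axes: x right, y down, z forward; pixel columns grow to the right and rows downward; lengths in m; the calibration is good to about 2 mm. A picture is of the moment at which its call begins. camera_info takes no time and is no camera call.
- arm.sign_off(): hands the job in, once; it reports no verdict.
Trained networks look in the newest picture that a camera, given by its name, has taken for a name from the list of things; names that differ only in an ending like _2 or _b are one class to them, and where a whole thing is asked for, a point or a joint stands for the part that bears it (a point fixed in the world has none). Each returns a list of dicts, best first, with "conf" (0 to 1); they miss things now and then, are a little off and sometimes report something else, mostly with a low value. They report only what shows in the picture. A call takes as long as a camera call.
- models.silhouettes(name, camera): "mask" (420x560 bool, what is visible of it).
- models.tip_of(name, camera): "xyz" ([x, y, z] in m, in world coordinates, good to about 4 mm: a listed point, or the origin of a listed thing).
The state is a dict: "t": time; "joint_positions": joint angles; "qvel": joint speeds; "effort": joint torques, N m; "position": TCP position; "orientation": TCP orientation; "contact_force": force on the tool from outside, world axes, zero at the start; "ft_torque": the same for the moment, N m; "width": finger opening in m.
Only numpy, scipy, OpenCV 4.12 (cv2) and the standard library are available. Lean on these libraries where they do the work, as an engineer would, in place of code of your own. Each camera call takes 0.05 s, during which the arm holds its last target. There are 200 camera calls.

### The job

One of the two crank presses has the twig mosaic lying on its bed. Lift that press's pawl by its red ball knob and hold it up while the crank turns back slowly under the platen's weight, until the platen has come to rest on the mosaic; then let the pawl fall back onto its wheel and let go. Leave the other press wound up and do not shift the mosaic.

Things in the scene. Friction and masses are not known exactly. Their poses are not given: they have to be found in the camera images.
- knob (a point): Centre of the red ball knob, 26 mm across, on the free end of the pawl of the press that holds the mosaic, about 221 mm above the table. x: along the pawl, from knob to hinge; y: level, along the hinge axis; z: up. Take it from above with the fingers on its two y sides: 50 mm are free there, and below it down to the bed. The stud wheel begins 37 mm from it towards +x, its top 10 mm lower.
- pawl (a joint): Angle of that pawl, a steel lever hinged 160 mm from the knob's centre and 3 mm lower: 0 engaged, grows as the knob is lifted (an upright arc), stop at 0.6 rad. From 0.22 up (knob raised 35 mm) the wheel is free; below 0.18 it may catch. Lifting takes 1 to 3 N; let go, it drops by its own weight. On a wheel at rest it reads 0 to 0.15: between two studs or on top of one.
- crank (a joint): Angle in rad of that press's crank, with its stud wheel: 0 fully wound up, grows as it turns back and the platen sinks, 20 mm per rad; about 2.7 with the platen on the mosaic. It starts between 0 and 1.5. A built-in damper holds the free run to 0.2 to 0.45 rad/s, so it takes 3 to 12 s; with the pawl engaged it stands still.
- foot (a point): Centre of the underside of that press's platen, a steel plate 130 x 145 x 18 mm that slides straight down on two posts; x and y as in the point knob.
- mosaic: The twig mosaic on the bed of the press: a pale wooden board 220 x 140 x 22 mm (x, y, z) with upright twig ends 12 mm high set over its middle, so the platen rests 34 mm above its underside. Origin: centre of its underside.
- spare_pawl (a joint): The same pawl angle on the other press, a twin with an empty bed; to be left down, 0 to 0.15.
- spare_knob (a point): Centre of the red ball knob on the other press's pawl; axes as for the point knob. Not to be lifted.

How it is judged:
On the way, in this order (a step that is already met when the one before it is completed fails the run):
1. the pawl of the press with the mosaic is lifted clear of its wheel while the platen is still up (value of joint pawl above 0.22 rad and z of foot in the frame of mosaic above 0.042 m), for 0.2 s.
2. the platen has come down onto the mosaic (z of foot in the frame of mosaic below 0.037 m), for 0.2 s.
At the end, for the whole second after the job is handed in: The platen rests on the mosaic (its underside within 3 mm of the twig tops), the crank is still, the pawl has fallen back onto its wheel (below 0.19 rad) and the other press's pawl is down (z of foot in the frame of mosaic below 0.037 m and value of joint each of pawl, spare_pawl below 0.19 rad and velocity of joint crank below 0.05 rad/s); the robot touches nothing.
It fails at once if the other press's pawl is lifted (value of joint spare_pawl above 0.21 rad).
It fails at once if the crank is driven or runs back fast (over 1 rad/s) (velocity of joint crank above 1 rad/s).
It fails at once if the mosaic is shifted by more than 15 mm (distance of mosaic from where it was at the start of the episode above 0.015 m).
It also fails if it takes over 48 s, if anything falls off the work surface, if the arm or the gripper's body presses on something with over 40 N, if the wrist force passes 120 N, or if a joint passes its speed limit or range.

## Working session

There is one attempt and no reset: what is moved stays moved. The work goes in short steps, Python scripts to look and compute and a tool call to move; the robot and the scene stay as the last step left them, time stands still between calls to the robot, and variables do not carry over. Pictures are saved under pics/ and viewed, about 8 in all and at most 12, crops included, and the job is handed in when it is done.

Besides the shell and the picture viewer there is one more tool, called after "Request:" in YAML: its name, and indented under it one key for each argument. send_rows: Moves the arm, as the interface text tells. Its arguments: {"type":"object","properties":{"targets":{"type":"array","items":{"type":"array","items":{"type":"number"}}},"squeeze":{"type":"number"}},"required":["targets"]}

```bash
mkdir -p pics
python3 - <<'E'
from station import arm,cams,models
import cv2,numpy as np
ims=[]
for c in("side","top"):
    im=cams.read_camera(c); cv2.imwrite(f"pics/{c}0.png",im[...,::-1])
    i=cams.camera_info(c); print(c,np.round(i["intrinsics"],1).tolist(),i["k1"],i["xyz"],i["attitude"])
    for n in("knob","spare_knob","foot","mosaic"):
        print(n,[(np.round(d["xyz"],4).tolist(),round(d["conf"],2)) for d in models.tip_of(n,c)])
print(arm.sense())
E
```

```text
side [[492.5, 0.0, 279.3], [0.0, 492.5, 207.2], [0.0, 0.0, 1.0]] -0.04075994941534497 [0.3716833  0.48321237 0.90087239] [-0.15863694  0.92994707 -0.32566472  0.06304965]
knob [([0.4812, -0.3184, 0.2292], 0.84)]
spare_knob [([0.512, 0.1322, 0.2402], 0.56)]
foot [([0.5862, -0.2038, 0.0897], 0.73), ([0.5778, -0.203, 0.0177], 0.27)]
mosaic [([0.5806, -0.1999, 0.0212], 0.7)]
top [[497.9, 0.0, 272.4], [0.0, 497.9, 209.3], [0.0, 0.0, 1.0]] -0.14135805832409382 [ 0.53053173 -0.08042897  1.06830455] [ 0.71245113 -0.70075497  0.03110095 -0.01971264]
knob [([0.483, -0.3168, 0.225], 0.82)]
spare_knob [([0.5174, 0.1319, 0.2229], 0.95), ([0.5854, -0.2025, 0.0872], 0.51)]
foot [([0.5859, -0.202, 0.0879], 0.83)]
mosaic []
{'t': 0.5, 'joint_positions': array([-1.15999123e+00,  2.12904085e-01, -3.44487718e-02,  1.32349338e+00,
       -5.02793185e-06,  1.57082740e+00]), 'qvel': array([-0.00029394, -0.00068779, -0.00121449, -0.00025963, -0.00049316,
       -0.00065855]), 'effort': array([-7.66851808e-04, -6.85515189e+01,  4.87077534e+01,  2.53190512e-03,
       -1.35287150e-04, -6.49720107e-06]), 'position': array([ 0.1996582 , -0.458368  ,  0.23128442]), 'orientation': array([ 9.78982129e-01,  2.03946049e-01, -7.55155830e-06, -2.39185763e-05]), 'contact_force': array([-0.64437214,  0.1517942 , -0.10601518]), 'ft_torque': array([-0.00279676,  0.04969539,  0.05704783]), 'width': 0.0855992913362279}
```

View pics/side0.png

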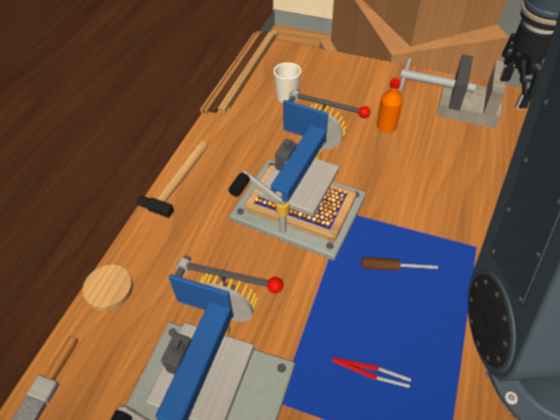

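View pics/top0.png

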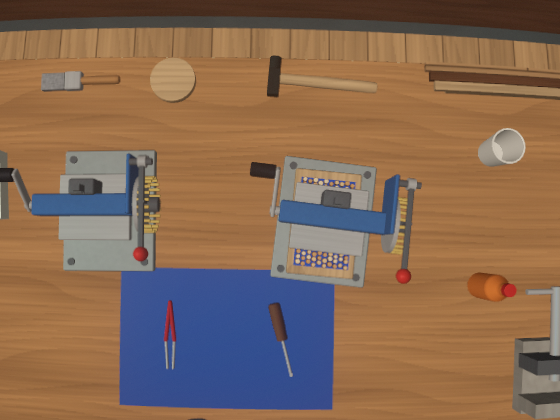

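The mosaic is on the far press in the side view (mosaic at ~(310,205), its knob at ~(364,112)). In the top view that knob is at (403,276) and its hinge at ~(410,185). A bottle stands at about (490,287) in the top view. Next I triangulate the knob and get the pawl direction.

```bash
cat > h.py <<'E'
from station import arm,cams,models
import cv2,numpy as np
from scipy.spatial.transform import Rotation as R
def ray(c,uv):
    i=cams.camera_info(c);K=np.array(i["intrinsics"])
    p=np.array([(uv[0]-K[0,2])/K[0,0],(uv[1]-K[1,2])/K[1,1]]);q=p.copy()
    for _ in range(20): q=p/(1+i["k1"]*(q@q))
    d=R.from_quat(i["attitude"]).apply([q[0],q[1],1]); return np.array(i["xyz"]),d/np.linalg.norm(d)
def tri(a,b):
    A=0;B=0
    for o,d in(a,b):
        M=np.eye(3)-np.outer(d,d);A=A+M;B=B+M@o
    x=np.linalg.solve(A,B); o,d=a; return x,[np.linalg.norm(np.cross(x-o,d)) for o,d in(a,b)]
def atz(r,z): o,d=r; return o+d*(z-o[2])/d[2]
def red(im,box):
    u0,v0,u1,v1=box;s=im[v0:v1,u0:u1].astype(int)
    m=(s[...,0]>90)&(s[...,1]<.35*s[...,0])&(s[...,2]<.35*s[...,0])
    v,u=np.nonzero(m);return np.array([(u.min()+u.max())/2+u0,(v.min()+v.max())/2+v0]),(u.mean()+u0,v.mean()+v0),m.sum(),np.ptp(u)+1,np.ptp(v)+1
E
python3 - <<'E'
from h import *
s=cv2.imread("pics/side0.png")[...,::-1];t=cv2.imread("pics/top0.png")[...,::-1]
a=red(s,(350,98,377,125));b=red(t,(388,262,418,290));print(a,b)
k,e=tri(ray("side",a[0]),ray("top",b[0]));print("knob",k,e)
for uv in((413,185),(404,268),(411.5,195)):print(uv,atz(ray("top",uv),.222))
print("bottle",atz(ray("top",(488,287)),.05),atz(ray("top",(510,291)),.12))
c=np.hstack([s[70:170,270:420],]);d=t[160:300,360:530]
cv2.imwrite("pics/c1.png",np.vstack([cv2.resize(c,(450,300),interpolation=2),cv2.resize(d,(450,290),interpolation=2)])[...,::-1])
E
```

```text
(array([363.5, 111.5]), (np.float64(363.8878504672897), np.float64(111.5981308411215)), np.int64(107), np.int64(12), np.int64(12)) (array([403. , 275.5]), (np.float64(403.03164556962025), np.float64(275.62025316455697)), np.int64(158), np.int64(15), np.int64(14))
knob [ 0.48210953 -0.31778664  0.22867236] [np.float64(0.00016736560218716937), np.float64(0.00016736560218717225)]
(413, 185) [ 0.63822594 -0.33753873  0.222     ]
(404, 268) [ 0.49442985 -0.32139301  0.222     ]
(411.5, 195) [ 0.62068612 -0.33472158  0.222     ]
bottle [ 0.44755371 -0.55384406  0.05      ] [ 0.44498347 -0.56814545  0.12      ]
```

View pics/c1.png

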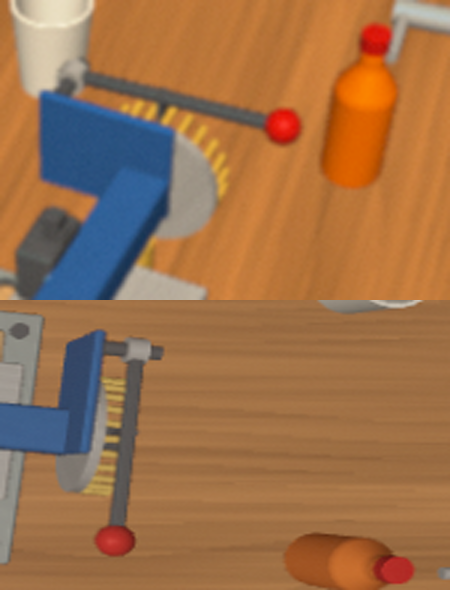

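Knob is at (0.482, -0.318, 0.229), with the pawl yaw about -0.125. The second crop confirms clear space around the knob. I'll move above it.

Request:
send_rows:
  targets:
    - [0,0,-0.02,0.134,90]
    - [0,0,-0.02,0.134,90]
    - [0,0,-0.02,0.134,90]
    - [0,0,-0.02,0.134,90]
    - [0.033,-0.022,0,0,90]
    - [0.033,-0.022,0,0,90]
    - [0.033,-0.022,0,0,90]
    - [0.033,-0.022,0,0,90]
    - [0.033,-0.022,0,0,90]
    - [0.033,-0.022,0,0,90]
    - [0.033,-0.022,0,0,90]
    - [0.033,-0.022,0,0,90]
  squeeze: 20

```text
t: 1.7
position: [0.4849, -0.3157, 0.3114]
orientation: [0.998, -0.063, 0.0, 0.0]
contact_force: [0.4, -1.7, -0.4]
width: 0.0554
```

Request:
send_rows:
  targets:
    - [0,0,0,0,90]
    - [0,0,0,0,90]

```text
t: 1.9
position: [0.484, -0.3163, 0.3109]
orientation: [0.998, -0.062, -0.0, -0.0]
contact_force: [0.5, 0.2, -0.1]
width: 0.0555
```

Run:
```python
from h import *
st=arm.sense();Rm=R.from_quat(st["orientation"]);k=np.array([.4821,-.3178,.2287])
print(st["t"],st["position"],np.arctan2(*Rm.as_matrix()[1::-1,0]),st["width"],st["contact_force"])
print("tool delta to knob centre",Rm.inv().apply(k-st["position"]))
im=cams.read_camera("side");cv2.imwrite("pics/s2.png",cv2.resize(im[30:240,200:480],(800,600),interpolation=2)[...,::-1])
```

```text
1.9 [ 0.4840123  -0.3163011   0.31089508] -0.1236516376902618 0.055454780458571586 [ 0.5117607   0.19102238 -0.08317386]
tool delta to knob centre [-0.00165883  0.00173578  0.08219593]
```

View pics/s2.png

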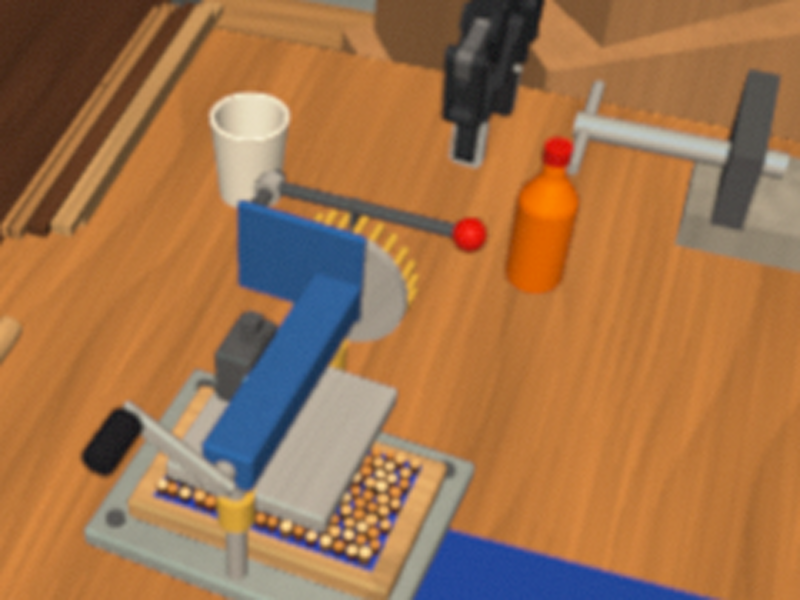

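The gripper hangs right above the knob (fingers ~(470,150), knob (470,235) in the crop). Descending and closing.

Request:
send_rows:
  targets:
    - [-0.0015,0.0015,0.03,0,90]
    - [0,0,0.03,0,90]
    - [0,0,0.025,0,90]
    - [0,0,0.02,0,90]
    - [0,0,0,0,90]
    - [0,0,0,0,90]

```text
t: 2.55
position: [0.4812, -0.3186, 0.2072]
orientation: [0.998, -0.063, 0.0, 0.0]
contact_force: [-0.5, -0.8, 0.3]
width: 0.0549
```

Request:
send_rows:
  targets:
    - [0,0,0,0,255]
    - [0,0,0,0,255]
    - [0,0,0,0,255]
    - [0,0,0,0,255]
    - [0,0,0,0,255]
  squeeze: 25

```text
t: 3.05
position: [0.4823, -0.3166, 0.2068]
orientation: [0.998, -0.062, 0.0, -0.001]
contact_force: [1.6, 11.2, -0.0]
width: 0.0246
```

Run:
```python
from h import *
im=cams.read_camera("side");t=cams.read_camera("top")
cv2.imwrite("pics/s3.png",np.vstack([cv2.resize(im[50:200,250:450],(600,300),interpolation=2),cv2.resize(t[170:310,330:530],(600,300),interpolation=2)])[...,::-1])
print("foot",[(d["xyz"],d["conf"]) for c in("side","top") for d in models.tip_of("foot",c)])
```

```text
foot [([0.5846, -0.2023, 0.0918], 0.72), ([0.5876, -0.2005, 0.0874], 0.92)]
```

View pics/s3.png

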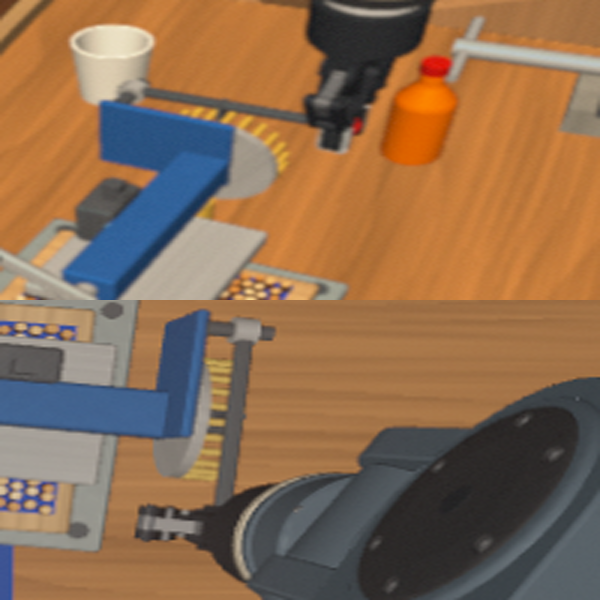

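Gripped (width 24.6 mm) with an 11 N side load, so I ease about 1.5 mm in y and lift a little, checking before the rest.

Request:
send_rows:
  targets:
    - [0,-0.0015,0,0,255]
    - [0.0005,0,-0.005,0,255]
    - [0.0005,0,-0.005,0,255]
    - [0.0005,0,-0.005,0,255]

```text
t: 3.65
position: [0.484, -0.3166, 0.2222]
orientation: [0.998, -0.062, 0.0, -0.0]
contact_force: [4.4, 4.8, -1.8]
width: 0.0242
```

Request:
send_rows:
  targets:
    - [0.0015,0,-0.006,0,255]
    - [0.001,0,-0.006,0,255]
    - [0.0015,0,-0.006,0,255]
    - [0.0015,0,-0.006,0,255]
    - [0.002,0,-0.006,0,255]
    - [0,0,0,0,255]

```text
t: 4.25
position: [0.4914, -0.3175, 0.2524]
orientation: [0.998, -0.062, 0.0, -0.0]
contact_force: [1.0, 5.7, -1.4]
width: 0.0243
```

Run:
```python
from h import *
im=cams.read_camera("side");t=cams.read_camera("top")
cv2.imwrite("pics/s4.png",np.vstack([cv2.resize(im[50:250,200:450],(500,300),interpolation=2),cv2.resize(t[150:310,250:530],(500,286),interpolation=2)])[...,::-1])
print("foot",[(d["xyz"],d["conf"]) for c in("side","top") for d in models.tip_of("foot",c)])
```

```text
foot [([0.5824, -0.2044, 0.0846], 0.62), ([0.5887, -0.1987, 0.0832], 0.88)]
```

View pics/s4.png

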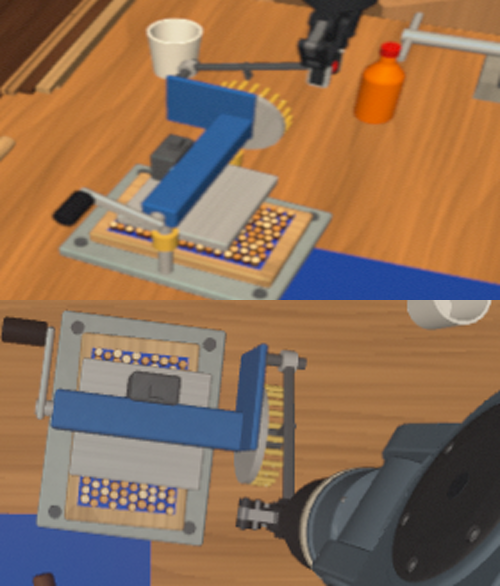

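The pawl bar now stands visibly higher, still gripped (knob at ~(335,68) in the upper crop), and the foot is starting to sink. Holding.

Request:
send_rows:
  targets:
    - [0,0,0,0,255]
    - [0,0,0,0,255]
    - [0,0,0,0,255]
    - [0,0,0,0,255]
    - [0,0,0,0,255]
    - [0,0,0,0,255]
    - [0,0,0,0,255]
    - [0,0,0,0,255]
    - [0,0,0,0,255]
    - [0,0,0,0,255]
    - [0,0,0,0,255]
    - [0,0,0,0,255]

```text
t: 5.65
position: [0.4911, -0.3174, 0.2517]
orientation: [0.998, -0.062, 0.0, -0.0]
contact_force: [1.4, 5.7, -1.7]
width: 0.0245
```

Request:
send_rows:
  targets:
    - [0,0,0,0,255]
    - [0,0,0,0,255]
    - [0,0,0,0,255]
    - [0,0,0,0,255]
    - [0,0,0,0,255]
    - [0,0,0,0,255]
    - [0,0,0,0,255]
    - [0,0,0,0,255]
    - [0,0,0,0,255]
    - [0,0,0,0,255]
    - [0,0,0,0,255]
    - [0,0,0,0,255]

```text
t: 6.85
position: [0.4911, -0.3174, 0.2517]
orientation: [0.998, -0.062, 0.0, -0.0]
contact_force: [1.0, 5.4, -0.8]
width: 0.0243
```

```bash
cat > f.py <<'E'
from h import *
for c in("side","top"):
    im=cams.read_camera(c)
    print(c,"foot",[(np.round(d["xyz"],4),round(d["conf"],2)) for d in models.tip_of("foot",c)],"mosaic",[(np.round(d["xyz"],4),round(d["conf"],2)) for d in models.tip_of("mosaic",c)])
    m=[cv2.imread(p)[...,::-1] for p in()]
    import os
    if os.path.exists(f"last_{c}.png"):
        o=cv2.imread(f"last_{c}.png")[...,::-1]; b=(slice(130,300),slice(200,380)) if c=="side" else (slice(140,300),slice(240,400))
        d=np.abs(o[b].astype(int)-im[b]).max(2);print(" changed px",(d>30).sum())
    cv2.imwrite(f"last_{c}.png",im[...,::-1])
s=arm.sense();print(s["t"],s["position"],s["width"],s["contact_force"])
E
python3 f.py
```

```text
side foot [(array([ 0.5851, -0.2043,  0.0694]), 0.96)] mosaic [(array([0.5114, 0.1323, 0.2193]), 0.69), (array([ 0.5799, -0.2009,  0.0213]), 0.67)]
top foot [(array([ 0.5883, -0.2014,  0.0674]), 0.86), (array([ 0.4906, -0.3174,  0.2705]), 0.39)] mosaic []
7.15 [ 0.49110517 -0.31740803  0.25171543] 0.024314526599424038 [ 1.57110137  5.57151877 -1.42497441]
```

Request:
send_rows:
  targets:
    - [0,0,0,0,255]
    - [0,0,0,0,255]
    - [0,0,0,0,255]
    - [0,0,0,0,255]
    - [0,0,0,0,255]
    - [0,0,0,0,255]
    - [0,0,0,0,255]
    - [0,0,0,0,255]
    - [0,0,0,0,255]
    - [0,0,0,0,255]
    - [0,0,0,0,255]
    - [0,0,0,0,255]

```text
t: 8.35
position: [0.4911, -0.3174, 0.2517]
orientation: [0.998, -0.062, 0.0, -0.0]
contact_force: [1.6, 4.9, -1.6]
width: 0.0242
```

Request:
send_rows:
  targets:
    - [0,0,0,0,255]
    - [0,0,0,0,255]
    - [0,0,0,0,255]
    - [0,0,0,0,255]
    - [0,0,0,0,255]
    - [0,0,0,0,255]
    - [0,0,0,0,255]
    - [0,0,0,0,255]
    - [0,0,0,0,255]
    - [0,0,0,0,255]
    - [0,0,0,0,255]
    - [0,0,0,0,255]

```text
t: 9.55
position: [0.4911, -0.3174, 0.2517]
orientation: [0.998, -0.062, 0.0, -0.0]
contact_force: [1.6, 5.0, -1.3]
width: 0.0246
```

Request:
send_rows:
  targets:
    - [0,0,0,0,255]
    - [0,0,0,0,255]
    - [0,0,0,0,255]
    - [0,0,0,0,255]
    - [0,0,0,0,255]
    - [0,0,0,0,255]
    - [0,0,0,0,255]
    - [0,0,0,0,255]
    - [0,0,0,0,255]
    - [0,0,0,0,255]
    - [0,0,0,0,255]
    - [0,0,0,0,255]

```text
t: 10.75
position: [0.4911, -0.3174, 0.2517]
orientation: [0.998, -0.062, 0.0, -0.0]
contact_force: [1.9, 5.5, -1.8]
width: 0.0239
```

```bash
python3 f.py
```

```text
side foot [(array([ 0.585 , -0.2018,  0.0539]), 0.75)] mosaic []
 changed px 1469
top foot [(array([ 0.5867, -0.2022,  0.0543]), 0.65)] mosaic []
 changed px 813
11.05 [ 0.49113518 -0.3174339   0.25171539] 0.024349156201617542 [ 0.78773667  5.34235477 -1.99816466]
```

Request:
send_rows:
  targets:
    - [0,0,0,0,255]
    - [0,0,0,0,255]
    - [0,0,0,0,255]
    - [0,0,0,0,255]
    - [0,0,0,0,255]
    - [0,0,0,0,255]
    - [0,0,0,0,255]
    - [0,0,0,0,255]
    - [0,0,0,0,255]
    - [0,0,0,0,255]
    - [0,0,0,0,255]
    - [0,0,0,0,255]

```text
t: 12.25
position: [0.4911, -0.3174, 0.2517]
orientation: [0.998, -0.062, 0.0, -0.0]
contact_force: [0.8, 5.9, -2.4]
width: 0.024
```

```bash
python3 f.py; python3 -c "
import cv2,numpy as np
s=cv2.imread('last_side.png');t=cv2.imread('last_top.png')
cv2.imwrite('pics/s5.png',np.vstack([cv2.resize(s[50:250,200:450],(500,300),interpolation=2),cv2.resize(t[150:310,250:530],(500,286),interpolation=2)]))"
```

```text
side foot [(array([ 0.5864, -0.2052,  0.055 ]), 0.89)] mosaic []
 changed px 0
top foot [(array([ 0.59  , -0.2032,  0.0576]), 0.58)] mosaic []
 changed px 0
12.55 [ 0.49111641 -0.31740153  0.25173193] 0.023958673140200788 [ 0.57947664  6.00666695 -1.76062715]
```

View pics/s5.png

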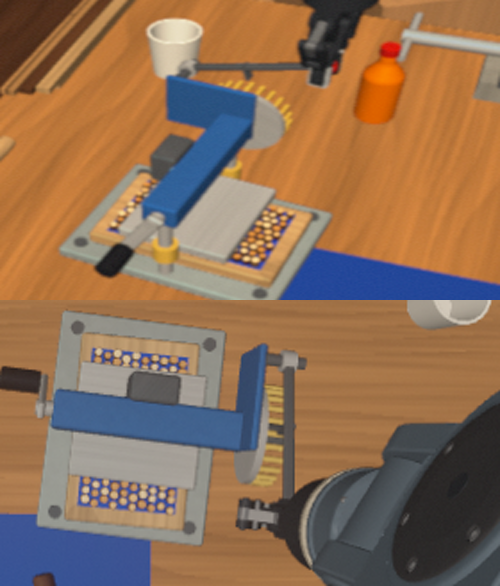

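The platen has come to rest: zero changed pixels over 1.5 s, foot at ~0.055, which matches 34 mm above the mosaic underside at 0.021. Lowering most of the way, then releasing.

Request:
send_rows:
  targets:
    - [-0.002,0,0.006,0,255]
    - [-0.0015,0,0.006,0,255]
    - [-0.0015,0,0.006,0,255]
    - [-0.001,0,0.006,0,255]
    - [0,0,0,0,255]
    - [0,0,0,0,100]
    - [0,0,0,0,90]
    - [0,0,0,0,90]
    - [0,0,0,0,90]
    - [0,0,0,0,90]
    - [0,0,0,0,90]

```text
t: 13.65
position: [0.4851, -0.317, 0.2273]
orientation: [0.998, -0.063, 0.0, 0.0]
contact_force: [0.4, 0.2, -0.7]
width: 0.055
```

Request:
send_rows:
  targets:
    - [0,0,-0.01,0,90]
    - [0,0,-0.02,0,90]
    - [0,0,-0.03,0,90]
    - [0,0,-0.03,0,90]
    - [-0.04,0.02,0,0,90]
    - [-0.04,0.02,0,0,90]
    - [-0.04,0.02,0,0,90]
    - [-0.04,0.02,0,0,90]
    - [-0.04,0.02,0,0,90]
    - [0,0,0,0,90]
    - [0,0,0,0,90]

```text
t: 14.75
position: [0.2735, -0.3915, 0.3182]
orientation: [0.998, -0.064, 0.0, 0.0]
contact_force: [0.3, -0.6, 0.4]
width: 0.055
```

```bash
python3 f.py
python3 - <<'E'
from h import *
s=cv2.imread("last_side.png")[...,::-1];t=cv2.imread("last_top.png")[...,::-1]
try:
    a=red(s,(345,85,377,125));b=red(t,(388,255,418,290));print(a,b,"knob",tri(ray("side",a[0]),ray("top",b[0])))
except Exception as e:print(e)
cv2.imwrite('pics/s6.png',np.vstack([cv2.resize(s[50:250,200:450],(500,300),interpolation=2),cv2.resize(t[150:310,250:530],(500,286),interpolation=2)])[...,::-1])
o=[cv2.imread(f"pics/{c}0.png")[...,::-1] for c in("side","top")]
print("spare region changes",(np.abs(o[0][250:420,110:300].astype(int)-s[250:420,110:300]).max(2)>30).sum(),(np.abs(o[1][140:280,0:170].astype(int)-t[140:280,0:170]).max(2)>30).sum())
E
```

```text
side foot [(array([ 0.5873, -0.2022,  0.0558]), 0.88)] mosaic []
 changed px 0
top foot [(array([ 0.5847, -0.1992,  0.0561]), 0.89), (array([0.5159, 0.1299, 0.2251]), 0.6)] mosaic []
 changed px 293
15.05 [ 0.27491316 -0.39084035  0.31721039] 0.055099020982407675 [ 0.70480646  0.4951185  -0.73493338]
(array([363.5, 107. ]), (np.float64(363.8252427184466), np.float64(107.03883495145631)), np.int64(103), np.int64(12), np.int64(11)) (array([404.5, 275.5]), (np.float64(404.9), np.float64(275.38125)), np.int64(160), np.int64(14), np.int64(14)) knob (array([ 0.48309492, -0.31677125,  0.24114526]), [np.float64(0.00042650464027985807), np.float64(0.0004265046402797256)])
spare region changes 1282 528
```

View pics/s6.png

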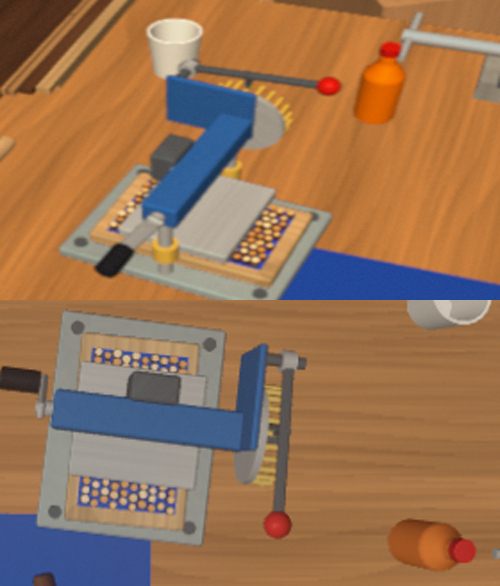

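The gripper is clear and the knob rests at z≈0.241 (about 0.12 rad, on top of a stud). The spare region shows changed pixels, so I check it.

Run:
```python
from h import *
s=cams.read_camera("side");t=cams.read_camera("top")
o=[cv2.imread(f"pics/{c}0.png")[...,::-1] for c in("side","top")]
A=red(s,(262,272,290,300))[0];B=red(t,(130,244,152,264))[0];print("spare now",tri(ray("side",A),ray("top",B)))
A=red(o[0],(262,272,290,300))[0];B=red(o[1],(130,244,152,264))[0];print("spare start",tri(ray("side",A),ray("top",B)))
a=red(s,(345,85,377,125));b=red(t,(388,255,418,290));print("knob",tri(ray("side",a[0]),ray("top",b[0])))
f=lambda x,w,h:cv2.resize(x,(w,h),interpolation=2)
cv2.imwrite("pics/s7.png",np.vstack([np.hstack([f(o[0][240:420,100:300],400,300),f(s[240:420,100:300],400,300)]),np.hstack([f(o[1][140:280,0:180],400,290),f(t[140:280,0:180],400,290)])])[...,::-1])
```

```text
spare now (array([0.51196705, 0.13181724, 0.21909015]), [np.float64(0.0006856322558645626), np.float64(0.0006856322558646092)])
spare start (array([0.51362616, 0.12906557, 0.23522331]), [np.float64(0.002063521759562467), np.float64(0.0020635217595625305)])
knob (array([ 0.48314626, -0.31785135,  0.24028645]), [np.float64(0.0005265123535395799), np.float64(0.0005265123535396809)])
```

View pics/s7.png

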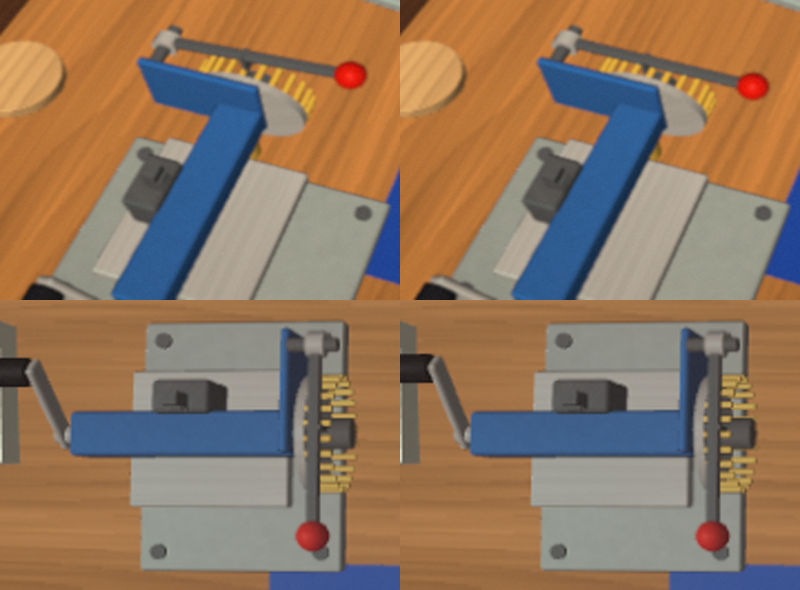

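The spare pawl merely settled from a stud into engagement by itself, with the knob going from 0.235 to 0.219. Its crank and platen look unchanged. The main pawl is at about 0.12 rad and steady, so I hand in.

```bash
python3 -c "
from station import arm
print(arm.sign_off())"
```

```text
the job is handed in; nothing more can be done
None
```

I gripped the red knob of the press with the mosaic from above and lifted it about 45 mm. I held it there for about 8 s until the platen lay on the mosaic, then lowered it most of the way, let go and backed off. The job is handed in at about 15 s of the 48 s allowed; it reports no verdict.

**Last checks:**
- **Platen:** The underside reads z ≈ 0.056. The mosaic's underside was at about 0.021, so the platen sits about 34–35 mm above it, as expected. The platen and crank area did not change over 1.5 s of holding; after release the side view was still unchanged.
- **Pawl:** The knob is steady at z ≈ 0.240, which is about 0.12 rad. It rests on top of a stud, below the 0.19 limit.
- **Robot:** The gripper is clear of everything, and the force readings are about zero.

**Disagreements:**
- **Spare press:** Its pawl dropped on its own, from knob z ≈ 0.235 at the start to 0.219 (about 0 rad). The robot never went near it. Its crank and platen look unchanged.
- **Top view:** After release, 293 pixels had changed around the press. I put this down to the gripper and pawl moving within the compared area.
- **Mosaic:** The detector no longer found it once the platen covered it. I judged that it had not shifted from the pictures only.
- **Grip width:** It read about 24 mm on the 26 mm knob, with 5–6 N of side force (11 N at first), but the grip held throughout.

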